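# Lift the round roll off the cooling rack with the tongs

## Task

The bread on the wire rack has just come out of the toaster oven and is hot, so don't touch it with the gripper: pick up the kitchen tongs, close their jaws on the small round roll and lift it at least 10 cm clear of the rack. Leave the bagel and the long roll lying where they are. Finish while still holding the tongs squeezed shut on the roll, up in the air and still.

Things in the scene. Friction and masses are not known exactly. Their poses are not given: they have to be found in the camera images.
- tongs_grip (a point): Steel kitchen tongs lying flat on the table, 24 mm tall, 260 mm long, 115 g, balanced at the pads. This point is midway between the two black grip pads, 12 mm above the underside. x points along the tongs to the open jaws, y to the left arm, z up. Pivot at x = -110 mm (end loop to -143), jaw ends at x = +115. Pads: 54 mm long (x = -27 to 27), 24 mm tall, 62 mm wide over both outsides when open (68 at their front ends).
- tongs_mouth (a point): Where the item sits between the jaws: 100 mm ahead of tongs_grip on the centre line, 12 mm above the underside, same axes. Each jaw ends in a flat steel paddle 40 mm long, 24 mm tall, 4 mm thick. Inside width between paddles: about 110 mm open, 77 mm with the pads squeezed to 45 mm, 52 mm (the round roll) with the pads at about 32 mm.
- jaw_left: The left (+y) arm of the tongs with its pad and paddle; origin at the underside of its pivot. The arms swing equally and are sprung open: squeezing the pads takes about 5 N at the start and 9 N when nearly shut, so a gripper can carry the tongs half squeezed and jaws still open. 0.14 rad closes them on the round roll, the stop is at 0.19 rad; let go, they spring open.
- jaw_right: The right (-y) arm of the tongs with its grip pad and paddle; origin at the underside of its pivot; swings with the left arm.
- tongs: The tongs' pivot piece, which carries both arms; origin on the work surface side, 12 mm below tongs_grip, same axes.
- roll_center (a point): Small round bread roll, 52 mm across and 38 mm tall, about 45 g, domed with a cross on top. This point is its centre, 19 mm above its underside. It stands on the wire rack in one of three places side by side.
- roll: The same round roll; origin at the centre of its underside.
- rack: Low wire cooling rack fixed on the work surface, 220 mm along x by 340 mm along y, its wires' top 14 mm above the surface; origin on the work surface under its centre; its x points roughly away from the robot. The three breads stand along its y axis about 110 mm apart, near its middle line.
- bagel_center (a point): Bagel (a ring of bread) on the rack, 78 mm across, 30 mm tall; this point is its centre, half-way up. Not to be disturbed.
- finger_roll_center (a point): Long finger roll on the rack, 100 mm long (its x, within about 15 degrees of the rack's x), 42 mm wide, 34 mm tall; this point is its centre, half-way up. Not to be disturbed.
There are look-alikes about, which are no part of the job. What is shaped like the roll but blue is not meant.

How it is judged:
By the outcome, as a careful person would: the job done as asked, in the order asked, and still so for the second after the job is handed in, while the arm keeps its last pose, push and grip.
It also fails if it takes over 48 s, if anything falls off the work surface, if the arm or the gripper's body presses on something with over 40 N, if the wrist force passes 120 N, or if a joint passes its speed limit or range.

## Robot

A 6-joint arm with a two-finger parallel gripper is mounted at the origin on the work surface. World frame = base frame: x ahead of the robot, y to its left, z up, the work surface at z = 0. Lengths are in mm, angles in rad, forces in N, time in s.
With the tool pointing down it reaches from about 325 to 1000 mm from the base axis. Payload 5.1 kg.
Tool frame: the origin (TCP) lies midway between the tips of the shut fingers; the grasp point (between the pads) lies 19 mm behind it; z points along the fingers, y is the direction in which the jaws open and shut (so a half turn about z gives the same grasp; the last joint's range is limited). The gripper opens to 85 mm and grips with 20 to 120 N. Pads are 22 mm wide; open, the fingers measure 114 mm over their backs; the gripper's body (76 mm by 85 mm) begins 54 mm behind the grasp point. The pads swing forward as they close: fully open they stand 13 mm farther back than shut.
Start: joints at [1.154, 0.124, 1.65, -0, 1.367, -0.083], TCP at [212.984, 614.103, 231.322] pointing down, gripper open.
Joint ranges: [-2.61, 2.61], [-1.02, 2.33], [0.03, 2.71], [-1.35, 4.49], [0.32, 2.68], [-2.91, 2.91]. Speed limits (rad/s): [2.57, 2.57, 3.14, 3.14, 3.14, 3.14].

## Interface

Orientations are given as a unit quaternion [w, x, y, z].
In Python, from rig import env gives the robot as it stands.
- The arm moves only by the tool jog_arm, never from a script. Its argument "commands" is a list of rows, each a list of 3 entries, a list of its own where there are three numbers: the shift along the tool's x, y, z in m, then the turn about the tool's z in degrees, then the finger opening in m, from 0 to 0.0854. A call has 1 to 5 rows; each row shifts and turns the pose as measured when the row begins, along the tool's axes as they then stand; what a row does not reach is not made up. A row lasts 1/12 s, in which the tool goes at most 41.7 mm and 7.16 degrees, less where a joint would pass 70% of its speed; a pose out of reach is approached as far as the arm can. A call is refused whole if a number of a shift passes 0.0417 or a number of a turn 7.16, either way. A call with a gripper value outside its range is refused whole. The fingers move at their own pace and stop on an object; "grip_force" is the grip in N (left out, the last holds). Time passes only in rows, so rows that do not move let the fingers close. It gives the time, the measured TCP pose, the force and the opening at its end, in the units of the state.
- env.get_obs(): the state, without advancing time (a new reading comes with each control period).
- env.grab_frame(name): name is "side" or "top"; returns a dict with "color" (480x640x3 uint8, red, green, blue), "range_z" (480x640 float32, mm along the optical axis (not along the pixel's ray), 0 where there is no reading), "fx", "fy", "cx", "cy" (pixels), "k1" (the pictures are not rectified: a ray, as slopes to the right and down, at radius r is drawn at 1 + k1 r^2 times it, then the intrinsics apply), "pose" (4x4, takes a point from camera to world coordinates). Camera axes: x right, y up, looking along -z (the intrinsics and any distortion apply to the point x, -y, -z); pixel columns grow to the right and rows downward; lengths in mm; the calibration is good to about 2 mm. A picture is of the moment at which its call begins.
- env.close_job(): hands the job in, once; it reports no verdict.
The state is a dict: "time": time; "joints": joint angles; "joint_vel": joint speeds; "joint_torque": joint torques, N m; "eef_pos": TCP position; "tcp_rot": TCP orientation; "wrist_force": force on the tool from outside, world axes, zero at the start; "wrist_torque": the same for the moment, N m; "grip_width": finger opening in mm.
Only numpy, scipy, OpenCV 4.12 (cv2) and the standard library are available. Lean on these libraries where they do the work, as an engineer would, in place of code of your own. Each camera call takes 0.05 s, during which the arm holds its last target. There are 200 camera calls.

## Working session

There is one attempt and no reset: what is moved stays moved. The work goes in short steps, Python scripts to look and compute and a tool call to move; the robot and the scene stay as the last step left them, time stands still between calls to the robot, and variables do not carry over. Pictures are saved under pics/ and viewed, about 8 in all and at most 12, crops included, and the job is handed in when it is done.

Besides the shell and the picture viewer there is one more tool, called after "Emit:" by a JSON object that holds its "api" and its "payload". jog_arm: Moves the arm, as the interface text tells. Its arguments: {"type":"object","properties":{"commands":{"type":"array","items":{"type":"array"}},"grip_force":{"type":"number"}},"required":["commands"]}

```bash
ls; mkdir -p pics; cat > h.py <<'E'
from rig import env
import numpy as np, cv2
def grab(n):
    f=env.grab_frame(n); return f
def save(f,name): cv2.imwrite('pics/'+name,cv2.cvtColor(f['color'],cv2.COLOR_RGB2BGR))
def ray(f,u,v):
    d=np.array([[(u-f['cx'])/f['fx'],(v-f['cy'])/f['fy']]]); s=d.copy()
    for _ in range(20): s=d/(1+f['k1']*(s**2).sum())
    P=np.array(f['pose']); r=P[:3,:3]@np.array([s[0,0],-s[0,1],-1]); return P[:3,3],r
def onplane(f,u,v,z):
    o,r=ray(f,u,v); return o+r*(z-o[2])/r[2]
def bydepth(f,u,v):
    o,r=ray(f,u,v); return o+r*f['range_z'][int(v),int(u)]
E
python3 - <<'E'
from h import *
for n in('top','side'):
    f=grab(n); save(f,n+'1.png'); print(n,f['fx'],f['k1'],np.round(f['pose'],2).tolist())
print(env.get_obs())
E
```

```text
pics
top 497.92257793682967 -0.11698573167529662 [[-0.0, 1.0, -0.05, 457.67], [-1.0, -0.0, 0.01, 56.23], [0.01, 0.05, 1.0, 1080.05], [0.0, 0.0, 0.0, 1.0]]
side 500.55489594001074 -0.04365864361188227 [[0.98, 0.13, -0.13, 335.81], [-0.19, 0.74, -0.64, -773.21], [0.01, 0.66, 0.75, 987.81], [0.0, 0.0, 0.0, 1.0]]
{'time': 0.1, 'joints': array([ 1.15438444e+00,  1.24439676e-01,  1.65153688e+00, -1.90232883e-05,
        1.36752319e+00, -8.25809246e-02]), 'joint_vel': array([-0.00214075, -0.00051177, -0.00271176, -0.00051486, -0.00046178,
       -0.00175364]), 'joint_torque': array([ 2.31513104e-04, -4.24931109e+01, -3.66654074e+01, -1.39827116e-04,
        3.93280468e-03,  2.70214588e-05]), 'eef_pos': array([212.77640467, 613.59708064, 230.17642398]), 'tcp_rot': array([-2.26420092e-04,  1.66139516e-01,  9.86101796e-01, -9.26320718e-04]), 'wrist_force': array([-0.14222685,  0.03238541,  0.07580754]), 'wrist_torque': array([-0.02028778,  0.04661961,  0.02291985]), 'grip_width': 85.53674160243742}
```

View pics/top1.png

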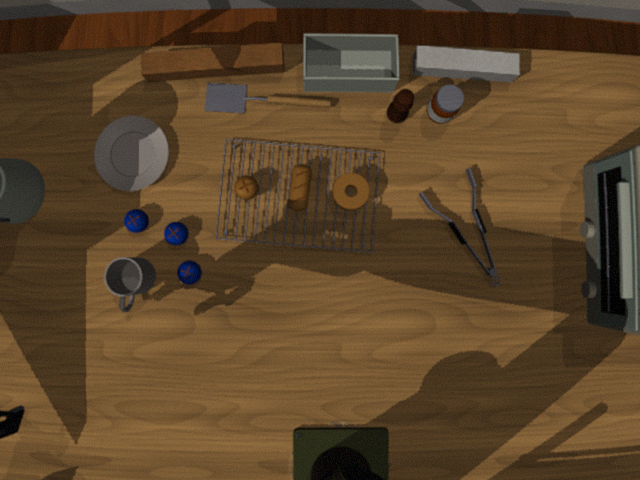

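View pics/side1.png

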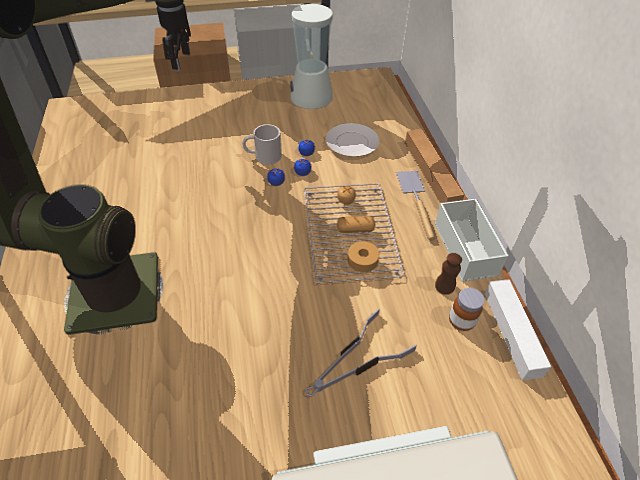

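The top view shows the round roll at (246,188), finger roll at (299,187) and bagel at (350,192). The tongs have their pivot near (493,275), pads near (459,235) and (481,221), and jaws to the upper left. The side view agrees.

```bash
cat > m.py <<'E'
from h import *
f=grab('top')
# height map from depth
def pts(u0,u1,v0,v1):
    V,U=np.mgrid[v0:v1,u0:u1]
    return U,V,np.array([[bydepth(f,u,v) for u in range(u0,u1)] for v in range(v0,v1)])
hsv=cv2.cvtColor(f['color'],cv2.COLOR_RGB2HSV)
print('table z',np.median(pts(520,550,220,250)[2][...,2]))
U,V,P=pts(410,510,160,292)
m=(P[...,2]>10)&(P[...,2]<45)
cv2.imwrite('pics/hm.png',cv2.resize(np.hstack([np.clip(P[...,2]*5,0,255).astype(np.uint8),f['color'][160:292,410:510].max(2)]),None,fx=4,fy=4,interpolation=0))
print('tong pts',m.sum())
for n,(u0,u1,v0,v1) in dict(roll=(228,264,168,208),fr=(284,316,158,216),bagel=(328,374,168,214)).items():
    _,_,Q=pts(u0,u1,v0,v1); k=Q[...,2]>24; q=Q[k]
    r=cv2.minAreaRect(q[:,:2].astype(np.float32)); print(n,k.sum(),np.round(q.mean(0)),r,q[:,2].max())
for u,v in((227,140),(384,150),(218,237),(371,250)): print(np.round(onplane(f,u,v,12)))
E
python3 m.py
```

```text
table z 0.22552204789565167
tong pts 820
roll 479 [615. 198.  57.] ((555.6693115234375, 129.3839111328125), (239.1805419921875, 51.18401336669922), 48.81990051269531) 1080.0539127919678
fr 872 [614.  89.  51.] ((562.3631591796875, 87.31919860839844), (212.16624450683594, 51.948577880859375), 2.782623052597046) 1080.0539127919678
bagel 1005 [607. -18.  56.] ((560.5313720703125, 21.088134765625), (76.36376953125, 203.54896545410156), 50.57634353637695) 1080.0539127919678
[726. 248.  12.]
[704. -95.  12.]
[514. 264.  12.]
[486. -65.  12.]
```

View pics/hm.png

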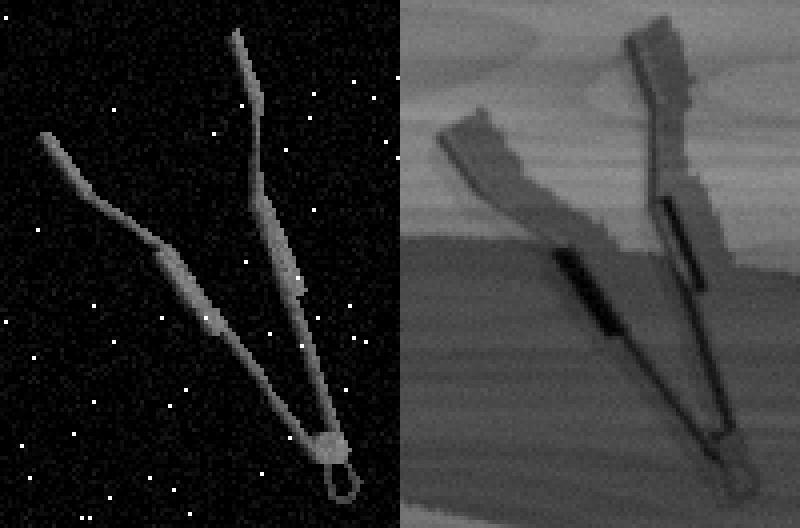

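The height map shows the tongs clearly (crop, 4x): pivot disk (331,447), jaw tips (45,135) and (236,33), pad centres about (190,290) and (281,248).

```bash
cat >> m.py <<'E'
print('---')
g=lambda x,y: onplane(f,410+x/4-.4,160+y/4-.4,23)[:2]
piv,L,R,pl,pr=g(331,447),g(45,135),g(236,33),g(190,290),g(281,248)
for p in(piv,L,R,pl,pr): print(np.round(p,1))
for a in((L+R)/2,(pl+pr)/2):
    d=a-piv; print('mid',a,'dist',np.hypot(*d),'yaw',np.degrees(np.arctan2(d[1],d[0])))
print('pads apart',np.hypot(*(pl-pr)),'tips',np.hypot(*(L-R)))
for n,(u0,u1,v0,v1) in dict(roll=(228,264,168,208),fr=(284,316,158,216),bagel=(328,374,168,214)).items():
    _,_,Q=pts(u0,u1,v0,v1); k=((Q[...,2]>22)&(Q[...,2]<60)).astype(np.uint8); k=cv2.morphologyEx(k,cv2.MORPH_OPEN,np.ones((3,3)));q=Q[k>0]
    r=cv2.minAreaRect(q[:,:2].astype(np.float32)); print(n,np.round(q.mean(0)),np.round(r[0]),np.round(r[1]),r[2],q[:,2].max())
E
python3 m.py | sed '1,/---/d'
```

```text
[ 439.2 -327.1]
[ 607.5 -172.5]
[ 664.1 -278.9]
[ 524.  -250.4]
[ 546.8 -301.2]
mid [ 635.82059588 -225.72677356] dist 221.25132182887688 yaw 27.28154662104714
mid [ 535.35786463 -275.79528417] dist 109.0250113840805 yaw 28.095774243195773
pads apart 55.62091804655471 tips 120.54998728344984
roll [616. 199.  46.] [618. 200.] [50. 49.] 88.00828552246094 56.53460632566589
fr [615.  89.  45.] [617.  89.] [42. 99.] 82.47807312011719 53.575781439812545
bagel [609. -18.  44.] [609. -18.] [76. 77.] 89.32968139648438 50.12498143400421
```

Emit:
{"api": "jog_arm", "payload": {"commands": [[[0, 0.0, 0], -7, 0.085], [[0, 0, 0], -7, 0.085], [[0, 0, 0], -7, 0.085], [[0, 0, 0], -7, 0.085], [[0, 0, 0], -7, 0.085]], "grip_force": 30}}

```text
time: 0.62
eef_pos: [212.5, 612.9, 228.5]
tcp_rot: [-0.001, -0.146, 0.989, -0.002]
wrist_force: [0.1, 0.9, 0.7]
grip_width: 85.5
```

```bash
cat > go.py <<'E'
import sys; from h import *
from scipy.spatial.transform import Rotation as Ro
x,y,z,yaw=map(float,sys.argv[1:5])   # TCP target, tongs yaw (tool x = yaw+180)
o=env.get_obs(); q=o['tcp_rot']; R=Ro.from_quat([q[1],q[2],q[3],q[0]]).as_matrix()
t=np.degrees(np.arctan2(R[1,0],R[0,0])); e=(yaw+180-t+180)%360-180
print('t',o['time'],'pos',np.round(o['eef_pos'],1),'tongyaw',round(t-180,2)%360,'w',round(o['grip_width'],1),'F',np.round(o['wrist_force'],1),'tiltz',np.round(R[:,2],3))
print('tool shift mm',np.round(R.T@(np.array([x,y,z])-o['eef_pos']),1),'turn deg',round(-e,2))
E
python3 go.py 537 -276 100 27.5
```

```text
t 0.6167 pos [212.5 612.9 228.5] tongyaw 16.819999999999993 w 85.5 F [0.1 0.9 0.7] tiltz [-0.002 -0.004 -1.   ]
tool shift mm [ -53.8 -944.3  131.6] turn deg -10.68
```

Emit:
{"api": "jog_arm", "payload": {"commands": [[[-0.002, -0.041, 0], 0, 0.085], [[-0.002, -0.041, 0], 0, 0.085], [[-0.002, -0.041, 0], 0, 0.085], [[-0.002, -0.041, 0], 0, 0.085], [[-0.002, -0.041, 0], 0, 0.085]]}}

```text
time: 1.03
eef_pos: [280.8, 419.5, 224.8]
tcp_rot: [-0.003, -0.154, 0.988, -0.003]
wrist_force: [1.0, -0.5, 0.2]
grip_width: 85.0
```

Emit:
{"api": "jog_arm", "payload": {"commands": [[[-0.002, -0.041, 0], 0, 0.085], [[-0.002, -0.041, 0], 0, 0.085], [[-0.002, -0.041, 0], 0, 0.085], [[-0.002, -0.041, 0], 0, 0.085], [[-0.002, -0.041, 0], 0, 0.085]]}}

```text
time: 1.45
eef_pos: [351.2, 223.4, 224.9]
tcp_rot: [-0.002, -0.156, 0.988, -0.003]
wrist_force: [1.5, 0.4, -0.5]
grip_width: 85.1
```

Emit:
{"api": "jog_arm", "payload": {"commands": [[[-0.002, -0.041, 0], 0, 0.085], [[-0.002, -0.041, 0], 0, 0.085], [[-0.002, -0.041, 0], 0, 0.085], [[-0.002, -0.041, 0], 0, 0.085], [[-0.002, -0.041, 0], 0, 0.085]]}}

```text
time: 1.87
eef_pos: [422.4, 27.3, 226.7]
tcp_rot: [0.0, -0.157, 0.988, -0.003]
wrist_force: [0.8, 0.8, 0.0]
grip_width: 85.2
```

Emit:
{"api": "jog_arm", "payload": {"commands": [[[-0.002, -0.041, 0], 0, 0.085], [[-0.002, -0.041, 0], 0, 0.085], [[-0.002, -0.041, 0], 0, 0.085], [[-0.002, -0.041, 0], 0, 0.085], [[-0.002, -0.041, 0], 0, 0.085]]}}

```text
time: 2.28
eef_pos: [493.2, -168.8, 228.5]
tcp_rot: [0.002, -0.155, 0.988, -0.004]
wrist_force: [0.6, 1.1, 1.2]
grip_width: 84.8
```

```bash
python3 go.py 537 -276 100 27.5
```

```text
t 2.2833 pos [ 493.2 -168.8  228.5] tongyaw 17.870000000000005 w 84.8 F [0.6 1.1 1.2] tiltz [ 0.005 -0.007 -1.   ]
tool shift mm [  -8.5 -114.5  129.4] turn deg -9.63
```

Emit:
{"api": "jog_arm", "payload": {"commands": [[[-0.004, -0.038, 0.01], 0, 0.085], [[-0.004, -0.038, 0.03], 0, 0.085], [[0, -0.036, 0.03], 0, 0.085], [[0, 0, 0.03], -5, 0.085], [[0, 0, 0.03], -5, 0.085]]}}

```text
time: 2.7
eef_pos: [539.6, -279.9, 114.1]
tcp_rot: [0.009, -0.239, 0.971, -0.012]
wrist_force: [0.2, -0.3, -0.2]
grip_width: 84.7
```

```bash
python3 go.py 537 -276 40 27.5
```

```text
t 2.7 pos [ 539.6 -279.9  114.1] tongyaw 27.649999999999977 w 84.7 F [ 0.2 -0.3 -0.2] tiltz [ 0.023 -0.019 -1.   ]
tool shift mm [ 1.4  6.8 73.9] turn deg 0.15
```

Emit:
{"api": "jog_arm", "payload": {"commands": [[[0.0, 0.005, 0.02], 0, 0.085], [[0, 0, 0.02], 0, 0.085], [[0, 0, 0], 0, 0.085], [[0, 0, 0], 0, 0.085]]}}

```text
time: 3.03
eef_pos: [532.9, -275.2, 62.6]
tcp_rot: [0.004, -0.239, 0.971, -0.007]
wrist_force: [0.6, -0.7, 0.6]
grip_width: 85.0
```

```bash
python3 go.py 537 -276 40 27.5
```

```text
t 3.0333 pos [ 532.9 -275.2   62.6] tongyaw 27.639999999999986 w 85.0 F [ 0.6 -0.7  0.6] tiltz [ 0.01  -0.011 -1.   ]
tool shift mm [-3.2 -2.3 22.6] turn deg 0.14
```

Emit:
{"api": "jog_arm", "payload": {"commands": [[[-0.004, -0.003, 0.015], 0, 0.085], [[0, 0, 0.015], 0, 0.085], [[0, 0, 0], 0, 0.085], [[0, 0, 0], 0, 0.085]]}}

```text
time: 3.37
eef_pos: [541.4, -277.9, 37.9]
tcp_rot: [0.006, -0.239, 0.971, -0.009]
wrist_force: [0.2, 0.3, 0.6]
grip_width: 85.1
```

```bash
python3 go.py 537 -276 3 27.5; python3 -c "
from h import *
f=grab('side');save(f,'s2.png');c=f['color'][240:420,240:480];cv2.imwrite('pics/s2c.png',cv2.resize(c[...,::-1],None,fx=3,fy=3))"
```

```text
t 3.3667 pos [ 541.4 -277.9   37.9] tongyaw 27.660000000000025 w 85.1 F [0.2 0.3 0.6] tiltz [ 0.016 -0.015 -1.   ]
tool shift mm [ 3.3  4.4 34.8] turn deg 0.16
```

View pics/s2c.png

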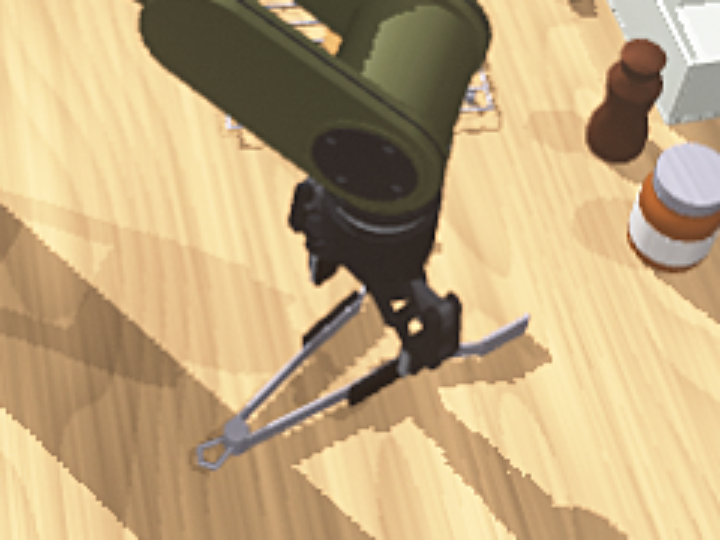

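The side crop shows the open fingers above and astride the pads, with the tongs undisturbed. Next I correct a few mm and descend.

Emit:
{"api": "jog_arm", "payload": {"commands": [[[0.002, 0.003, 0.008], 0, 0.085], [[0, 0, 0.008], 0, 0.085], [[0, 0, 0], 0, 0.085], [[0, 0, 0], 0, 0.085]]}}

```text
time: 3.75
eef_pos: [540.6, -277.6, 25.7]
tcp_rot: [0.009, -0.239, 0.971, -0.012]
wrist_force: [1.0, 0.4, 0.9]
grip_width: 84.6
```

```bash
python3 go.py 537 -276 2 27.5
```

```text
t 3.75 pos [ 540.6 -277.6   25.7] tongyaw 27.680000000000007 w 84.6 F [1.  0.4 0.9] tiltz [ 0.023 -0.019 -1.   ]
tool shift mm [ 2.8  3.7 23.6] turn deg 0.18
```

Emit:
{"api": "jog_arm", "payload": {"commands": [[[0.003, 0.004, 0.008], 0, 0.085], [[0, 0, 0.008], 0, 0.085], [[0, 0, 0.006], 0, 0.085], [[0, 0, 0], 0, 0.085], [[0, 0, 0], 0, 0.085]]}}

```text
time: 4.17
eef_pos: [536.0, -275.6, 1.3]
tcp_rot: [0.009, -0.239, 0.971, -0.012]
wrist_force: [0.2, -0.4, -0.2]
grip_width: 85.1
```

```bash
python3 go.py 537 -276 2 27.5
```

```text
t 4.1667 pos [ 536.  -275.6    1.3] tongyaw 27.680000000000007 w 85.1 F [ 0.2 -0.4 -0.2] tiltz [ 0.023 -0.019 -1.   ]
tool shift mm [-0.7 -0.9 -0.7] turn deg 0.18
```

Emit:
{"api": "jog_arm", "payload": {"commands": [[[0, 0, 0], 0, 0.047], [[0, 0, 0], 0, 0.047], [[0, 0, 0], 0, 0.047], [[0, 0, 0], 0, 0.047], [[0, 0, 0], 0, 0.047]]}}

```text
time: 4.58
eef_pos: [539.0, -277.6, 5.0]
tcp_rot: [0.011, -0.239, 0.971, -0.014]
wrist_force: [0.4, 0.6, -1.3]
grip_width: 47.3
```

Emit:
{"api": "jog_arm", "payload": {"commands": [[[0, 0, 0], 0, 0.045], [[0, 0, 0], 0, 0.045], [[0, 0, 0], 0, 0.045], [[0, 0, 0], 0, 0.045]]}}

```text
time: 4.92
eef_pos: [538.4, -277.1, 4.3]
tcp_rot: [0.011, -0.239, 0.971, -0.014]
wrist_force: [0.4, -0.7, -0.9]
grip_width: 45.3
```

```bash
python3 go.py 537 -276 100 27.5
```

```text
t 4.9167 pos [ 538.4 -277.1    4.3] tongyaw 27.680000000000007 w 45.3 F [ 0.4 -0.7 -0.9] tiltz [ 0.027 -0.022 -0.999]
tool shift mm [ -0.6  -1.4 -95.7] turn deg 0.18
```

Emit:
{"api": "jog_arm", "payload": {"commands": [[[0, 0, -0.008], 0, 0.045], [[0, 0, -0.012], 0, 0.045], [[0, 0, -0.015], 0, 0.045], [[0, 0, -0.015], 0, 0.045], [[0, 0, -0.015], 0, 0.045]]}}

```text
time: 5.33
eef_pos: [532.8, -273.2, 68.5]
tcp_rot: [0.007, -0.239, 0.971, -0.01]
wrist_force: [0.5, 1.1, -1.1]
grip_width: 45.3
```

Emit:
{"api": "jog_arm", "payload": {"commands": [[[0, 0, -0.015], 0, 0.045], [[0, 0, -0.015], 0, 0.045], [[0, 0, -0.015], 0, 0.045], [[0, 0, -0.01], 0, 0.045], [[0, 0, 0], 0, 0.045]]}}

```text
time: 5.75
eef_pos: [533.7, -273.3, 135.7]
tcp_rot: [0.01, -0.239, 0.971, -0.013]
wrist_force: [0.3, -0.4, -0.9]
grip_width: 45.1
```

```bash
python3 go.py 517 200 120 -2; python3 -c "
from h import *
f=grab('side');save(f,'s3.png')"
```

```text
t 5.75 pos [ 533.7 -273.3  135.7] tongyaw 27.670000000000016 w 45.1 F [ 0.3 -0.4 -0.9] tiltz [ 0.026 -0.021 -0.999]
tool shift mm [-204.8  427.3    5.3] turn deg 29.67
```

View pics/s3.png

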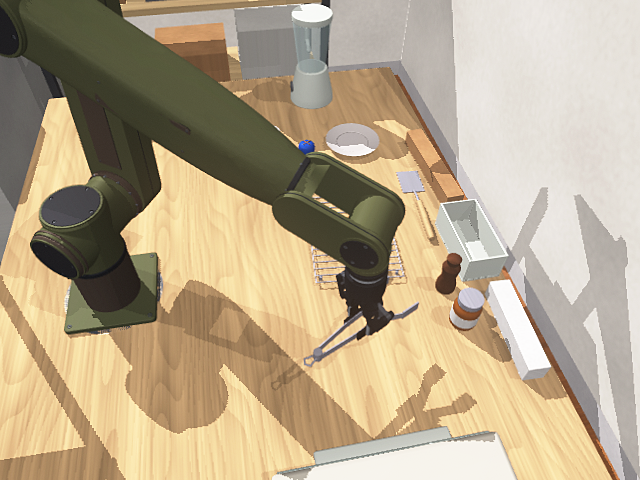

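The tongs are lifted cleanly and level, and the tongs' jaws are clear of everything. Next I turn, then cross over the rack.

Emit:
{"api": "jog_arm", "payload": {"commands": [[[0, 0.01, 0], 4, 0.045], [[0, 0.02, 0], 6, 0.045], [[0, 0.025, 0], 6, 0.045], [[0, 0.025, 0], 6, 0.045], [[0, 0.025, 0], 6, 0.045]]}}

```text
time: 6.22
eef_pos: [504.0, -173.1, 128.9]
tcp_rot: [0.011, 0.017, 1.0, -0.01]
wrist_force: [0.3, 0.4, -0.9]
grip_width: 45.0
```

```bash
python3 go.py 517 200 130 -2
```

```text
t 6.2167 pos [ 504.  -173.1  128.9] tongyaw 358.08 w 45.0 F [ 0.3  0.4 -0.9] tiltz [ 0.022 -0.02  -1.   ]
tool shift mm [ -0.5 373.2  -8.5] turn deg 0.08
```

Emit:
{"api": "jog_arm", "payload": {"commands": [[[0, 0.028, 0], 0, 0.045], [[0, 0.028, 0], 0, 0.045], [[0, 0.028, 0], 0, 0.045], [[0, 0.028, 0], 0, 0.045], [[0, 0.028, 0], 0, 0.045]]}}

```text
time: 6.63
eef_pos: [503.8, -26.8, 120.1]
tcp_rot: [0.007, 0.021, 1.0, -0.009]
wrist_force: [-0.1, -1.7, -1.0]
grip_width: 45.1
```

Emit:
{"api": "jog_arm", "payload": {"commands": [[[0, 0.028, 0], 0, 0.045], [[0, 0.028, 0], 0, 0.045], [[0, 0.028, 0], 0, 0.045], [[0, 0.022, 0], 0, 0.045], [[0, 0.015, 0], 0, 0.045]]}}

```text
time: 7.05
eef_pos: [503.9, 102.2, 112.2]
tcp_rot: [0.002, 0.02, 1.0, -0.009]
wrist_force: [-0.3, -0.2, -1.4]
grip_width: 44.8
```

```bash
python3 go.py 517 200 130 -2
```

```text
t 7.05 pos [503.9 102.2 112.2] tongyaw 357.7 w 44.8 F [-0.3 -0.2 -1.4] tiltz [ 0.004 -0.017 -1.   ]
tool shift mm [ -9.2  98.  -19.5] turn deg -0.3
```

Emit:
{"api": "jog_arm", "payload": {"commands": [[[-0.002, 0.02, -0.006], 0, 0.045], [[-0.002, 0.025, -0.006], 0, 0.045], [[-0.002, 0.025, -0.006], 0, 0.045], [[0, 0.015, 0], 0, 0.045], [[0, 0, 0], 0, 0.045]]}}

```text
time: 7.47
eef_pos: [508.4, 193.5, 122.5]
tcp_rot: [-0.004, 0.018, 1.0, -0.009]
wrist_force: [0.2, -0.2, -2.0]
grip_width: 45.3
```

```bash
python3 go.py 517 200 120 -2; cat > w.py <<'E'
from h import *
import sys
f=grab('top'); save(f,sys.argv[1]+'c.png')
u0,u1,v0,v1=190,330,130,290
P=np.array([[bydepth(f,u,v) for u in range(u0,u1)] for v in range(v0,v1)])
np.save('P.npy',P)
z=np.clip(P[...,2],0,250).astype(np.uint8)
c=f['color'][v0:v1,u0:u1].astype(float)*1.8
im=np.hstack([cv2.merge([z]*3),np.clip(c[...,::-1],0,255).astype(np.uint8)])
cv2.imwrite('pics/'+sys.argv[1]+'.png',cv2.resize(im,None,fx=2.8,fy=2.8,interpolation=0))
E
python3 w.py a1
```

```text
t 7.4667 pos [508.4 193.5 122.5] tongyaw 357.91 w 45.3 F [ 0.2 -0.2 -2. ] tiltz [-0.008 -0.019 -1.   ]
tool shift mm [-8.4  6.9  2.3] turn deg -0.09
```

View pics/a1.png

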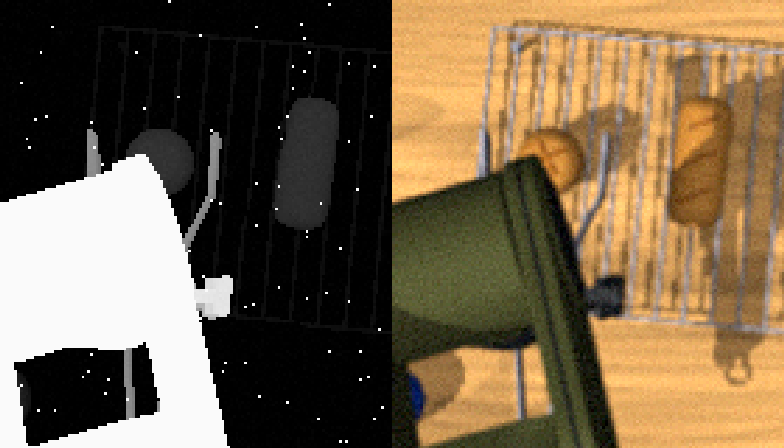

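The paddles straddle the roll: left tip at crop (92,131), right tip at (215,133), with the roll between them and partly hidden by the arm. Now I measure the paddles in 3D.

```bash
cat > pd.py <<'E'
from h import *
import sys
P=np.load('P.npy'); lo,hi=float(sys.argv[1]),float(sys.argv[2])
k=((P[...,2]>lo)&(P[...,2]<hi)&(P[...,0]>560)).astype(np.uint8)
n,l,s,c=cv2.connectedComponentsWithStats(k)
for i in range(1,n):
    if s[i,4]>15:
        q=P[l==i]; q=q[q[:,0]>q[:,0].max()-35]; t=np.percentile(q,97,0)
        print(s[i,4],'xmax',round(t[0],1),'y',np.round(np.percentile(q[:,1],[10,50,90]),1),'z front/back',[round(np.median(q[m,2]),1) for m in(q[:,0]>t[0]-12,q[:,0]<t[0]-20)])
E
python3 pd.py 90 180
```

```text
70 xmax 622.3 y [230.7 231.8 234.6] z front/back [np.float64(139.7), np.float64(140.3)]
107 xmax 620.3 y [146.9 148.7 151.5] z front/back [np.float64(140.4), np.float64(141.6)]
```

Emit:
{"api": "jog_arm", "payload": {"commands": [[[-0.006, 0.005, 0], 0, 0.045], [[-0.005, 0.005, 0.008], 0, 0.045], [[0, 0, 0.015], 0, 0.045], [[0, 0, 0.01], 0, 0.045], [[0, 0, 0], 0, 0.045]]}}

```text
time: 7.93
eef_pos: [520.4, 199.2, 84.8]
tcp_rot: [-0.005, 0.02, 1.0, -0.011]
wrist_force: [-0.6, -1.1, -2.0]
grip_width: 45.1
```

```bash
python3 go.py 518 203 29 -2
```

```text
t 7.9333 pos [520.4 199.2  84.8] tongyaw 357.71 w 45.1 F [-0.6 -1.1 -2. ] tiltz [-0.01  -0.021 -1.   ]
tool shift mm [ 2.   4.9 55.7] turn deg -0.29
```

Emit:
{"api": "jog_arm", "payload": {"commands": [[[0.001, 0.004, 0], 0, 0.045], [[0, 0, 0.008], 0, 0.045], [[0, 0, 0.008], 0, 0.045], [[0, 0, 0], 0, 0.045]]}}

```text
time: 8.27
eef_pos: [519.3, 201.8, 66.4]
tcp_rot: [-0.005, 0.021, 1.0, -0.011]
wrist_force: [-0.9, 0.2, -1.9]
grip_width: 45.1
```

```bash
python3 go.py 518 203 29 -2; python3 w.py a2; python3 pd.py 60 130
```

```text
t 8.2667 pos [519.3 201.8  66.4] tongyaw 357.58 w 45.1 F [-0.9  0.2 -1.9] tiltz [-0.011 -0.022 -1.   ]
tool shift mm [ 1.   2.  37.4] turn deg -0.42
51 xmax 633.3 y [238.5 239.3 241.6] z front/back [np.float64(82.7), np.float64(84.6)]
114 xmax 630.9 y [154.8 156.4 159.7] z front/back [np.float64(84.5), np.float64(84.3)]
```

Emit:
{"api": "jog_arm", "payload": {"commands": [[[0, 0.002, 0.008], 0, 0.045], [[0, 0, 0.008], 0, 0.045], [[0, 0, 0.006], 0, 0.045], [[0, 0, 0], 0, 0.045]]}}

```text
time: 8.65
eef_pos: [520.4, 203.8, 44.1]
tcp_rot: [-0.004, 0.021, 1.0, -0.01]
wrist_force: [-1.0, 0.1, -1.0]
grip_width: 45.2
```

```bash
python3 go.py 518 203 28 -2
```

```text
t 8.65 pos [520.4 203.8  44.1] tongyaw 357.58 w 45.2 F [-1.   0.1 -1. ] tiltz [-0.008 -0.021 -1.   ]
tool shift mm [ 2.3 -0.6 16.1] turn deg -0.42
```

Emit:
{"api": "jog_arm", "payload": {"commands": [[[0.001, 0, 0.008], 0, 0.045], [[0, 0, 0.006], 0, 0.045], [[0, 0, 0], 0, 0.045], [[0, 0, 0], 0, 0.045]]}}

```text
time: 8.98
eef_pos: [518.9, 203.5, 28.0]
tcp_rot: [-0.004, 0.021, 1.0, -0.011]
wrist_force: [-0.1, 0.2, -1.5]
grip_width: 44.8
```

```bash
python3 go.py 518 203 28 -2; python3 w.py a3; python3 pd.py 20 75
```

```text
t 8.9833 pos [518.9 203.5  28. ] tongyaw 357.59 w 44.8 F [-0.1  0.2 -1.5] tiltz [-0.009 -0.021 -1.   ]
tool shift mm [ 0.9 -0.6  0.1] turn deg -0.41
863 xmax 664.2 y [70.  84.7 99.5] z front/back [np.float64(45.1), np.float64(46.8)]
351 xmax 639.8 y [180.  195.7 216.4] z front/back [np.float64(46.4), np.float64(48.1)]
56 xmax 633.4 y [240.2 241.6 244.4] z front/back [np.float64(44.4), np.float64(45.2)]
105 xmax 630.5 y [156.6 158.2 160.1] z front/back [np.float64(46.8), np.float64(46.0)]
```

View pics/a3.png

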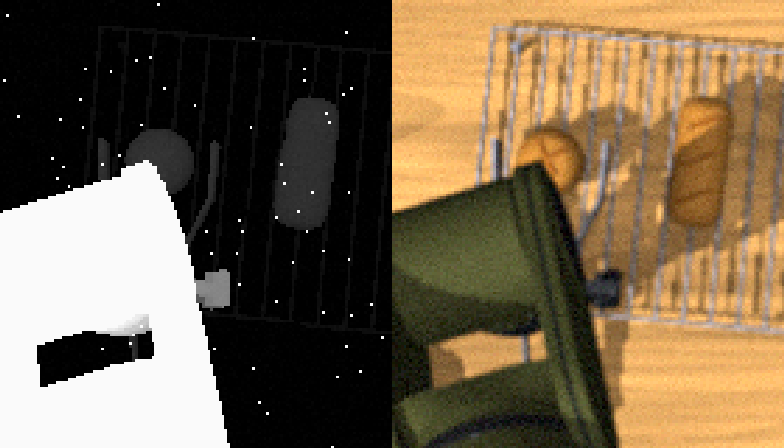

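The paddles sit symmetrically either side of the roll (centre y≈200), about level with its mid-height and clear of the wires. Now I squeeze.

Emit:
{"api": "jog_arm", "payload": {"commands": [[[0, 0, 0], 0, 0.04], [[0, 0, 0], 0, 0.036], [[0, 0, 0], 0, 0.032], [[0, 0, 0], 0, 0.028], [[0, 0, 0], 0, 0.026]], "grip_force": 35}}

```text
time: 9.45
eef_pos: [519.7, 203.7, 29.2]
tcp_rot: [-0.003, 0.021, 1.0, -0.01]
wrist_force: [0.7, -0.1, -1.2]
grip_width: 29.7
```

Emit:
{"api": "jog_arm", "payload": {"commands": [[[0, 0, 0], 0, 0.022], [[0, 0, 0], 0, 0.022], [[0, 0, 0], 0, 0.022], [[0, 0, 0], 0, 0.022]]}}

```text
time: 9.78
eef_pos: [519.7, 203.8, 29.4]
tcp_rot: [-0.003, 0.021, 1.0, -0.01]
wrist_force: [0.8, 0.2, -2.2]
grip_width: 29.7
```

```bash
python3 go.py 518 203 28 -2; python3 w.py a4; python3 pd.py 20 75
```

```text
t 9.7833 pos [519.7 203.8  29.4] tongyaw 357.58 w 29.7 F [ 0.8  0.2 -2.2] tiltz [-0.007 -0.02  -1.   ]
tool shift mm [ 1.7 -0.8  1.5] turn deg -0.42
862 xmax 664.0 y [70.  84.6 99.4] z front/back [np.float64(44.9), np.float64(46.5)]
480 xmax 640.7 y [174.9 196.9 224.4] z front/back [np.float64(45.9), np.float64(48.8)]
```

The fingers stalled at 29.7 mm, short of the roughly 20 mm they would reach at the tongs' stop, so the roll is held. Next I lift.

Emit:
{"api": "jog_arm", "payload": {"commands": [[[0, 0, -0.006], 0, 0.022], [[0, 0, -0.01], 0, 0.022], [[0, 0, -0.015], 0, 0.022], [[0, 0, -0.015], 0, 0.022], [[0, 0, -0.015], 0, 0.022]]}}

```text
time: 10.25
eef_pos: [517.0, 204.1, 90.5]
tcp_rot: [-0.008, 0.021, 1.0, -0.012]
wrist_force: [-0.1, 0.4, -1.7]
grip_width: 29.8
```

Emit:
{"api": "jog_arm", "payload": {"commands": [[[0, 0, -0.016], 0, 0.022], [[0, 0, -0.016], 0, 0.022], [[0, 0, -0.016], 0, 0.022], [[0, 0, -0.016], 0, 0.022], [[0, 0, -0.016], 0, 0.022]]}}

```text
time: 10.67
eef_pos: [518.2, 206.1, 179.3]
tcp_rot: [-0.006, 0.021, 1.0, -0.011]
wrist_force: [0.8, -0.6, -1.6]
grip_width: 29.6
```

Emit:
{"api": "jog_arm", "payload": {"commands": [[[0, 0, -0.012], 0, 0.022], [[0, 0, -0.008], 0, 0.022], [[0, 0, -0.004], 0, 0.022], [[0, 0, 0], 0, 0.022], [[0, 0, 0], 0, 0.022]]}}

```text
time: 11.08
eef_pos: [520.6, 207.5, 212.5]
tcp_rot: [-0.001, 0.021, 1.0, -0.009]
wrist_force: [0.7, 0.2, -1.5]
grip_width: 29.8
```

```bash
python3 go.py 518 203 190 -2; python3 w.py a5; python3 pd.py 90 260;python3 pd.py 22 75; python3 -c "
from h import *
f=grab('side');save(f,'s5.png');c=f['color'][60:320,200:460];cv2.imwrite('pics/s5c.png',cv2.resize(c[...,::-1],None,fx=2.2,fy=2.2))"
```

```text
t 11.0833 pos [520.6 207.5 212.5] tongyaw 357.6 w 29.8 F [ 0.7  0.2 -1.5] tiltz [-0.002 -0.019 -1.   ]
tool shift mm [ 2.4 -4.1 22.6] turn deg -0.4
718 xmax 642.0 y [178.1 198.2 216.5] z front/back [np.float64(229.9), np.float64(233.0)]
864 xmax 664.2 y [70.  84.7 99.4] z front/back [np.float64(44.5), np.float64(46.6)]
```

View pics/s5c.png

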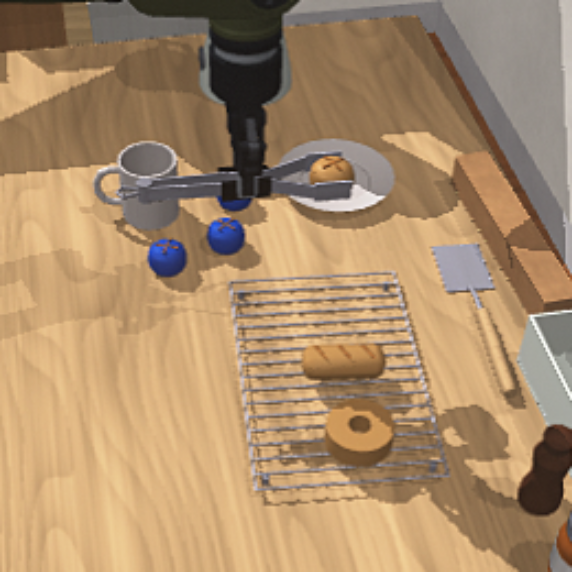

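The roll is held between the paddles well above the rack, and the other breads are untouched. I let it settle and check it's still.

Emit:
{"api": "jog_arm", "payload": {"commands": [[[0, 0, 0], 0, 0.022], [[0, 0, 0], 0, 0.022], [[0, 0, 0], 0, 0.022], [[0, 0, 0], 0, 0.022], [[0, 0, 0], 0, 0.022]]}}

```text
time: 11.6
eef_pos: [518.4, 206.7, 207.3]
tcp_rot: [-0.005, 0.021, 1.0, -0.011]
wrist_force: [0.4, -0.8, -2.0]
grip_width: 29.9
```

```bash
python3 w.py a6; python3 pd.py 90 260; python3 -c "
from h import *
o=env.get_obs(); print(o['time'],o['eef_pos'],np.abs(o['joint_vel']).max(),o['grip_width'])
env.close_job()"
```

```text
676 xmax 639.6 y [176.2 196.  212.7] z front/back [np.float64(224.5), np.float64(226.8)]
11.65 [518.39717489 206.70131568 207.21601843] 0.002499306692987986 30.010200013054472
the job is handed in; nothing more can be done
```

The round roll is up in the air, held in the squeezed-shut tongs, and the job is handed in at 11.7 s of the 48 s allowed. I picked the tongs up by their pads at about 45 mm, lowered the half-open jaws around the roll, squeezed with 35 N and lifted.

**Last checks:**
- **Grip:** the fingers stopped at about 30 mm, short of the roughly 20 mm I worked out for the tongs' own stop, so the jaws are closed on the roll.
- **Height:** the roll's top is at about z = 227 mm, which puts its underside roughly 175 mm above the rack wires.
- **Stillness:** joint speeds were no more than 0.0025 rad/s.
- **Other breads:** the long roll measured in the same place before and after the lift. The bagel looked undisturbed in the picture, but I did not measure it again.
- **Disagreement:** the arm sank about 5 mm (z from 212 to 207) between my last two checks while it should have been holding still, then showed no further motion. The tool also kept a tilt of about 1 degree. No check failed.

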